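Park the vegetable slicer's stuck carriage

TASK

Park the vegetable slicer: its feed carriage has stuck, so reach in under the wire guard and push its white handle block along the rail towards the end with the black lever until it breaks free, then ease off and bring it to rest lightly against the sprung end stop hidden in the housing, without ramming it, and let go. Once the carriage rests there on its own, throw that parking lever on top of the slicer fully over to the back. Leave the bowl, the bottle and the carrot on the board where they are.

Things in the scene. Friction and masses are not known exactly. Their poses are not given: they have to be found in the camera images.
- slicer: Bench vegetable slicer, fixed, aluminium, 160 (x) by 460 (y) by 155 mm high. Origin: on the table under its middle. x points from its front face (at x = -80 mm, facing the robot) to its back, y along the rail the way the carriage is pushed, z up. A steel feed chute of radius 62 mm stands on its top at x = 5, y = -80, up to z = 240 mm.
- guard_edge (a point): Middle of the lower front edge of the level wire guard, at x = -140, y = 0, z = 108 mm in the slicer frame. Guard: 6 mm rods along y with 9 mm gaps, z = 108 to 115, from this edge back to the housing, y = -226 to 226 mm. It covers the handle from above: reach it slanting in from the front under this edge. Below the guard all is free down to the table but for the handle.
- handle: White plastic handle block of the carriage, 42 (x) by 90 (y) by 27 mm high, too long to grasp; axes as the slicer's. Origin: centre of its underside, in the slicer frame at x = -101, z = 55 mm (block: x = -122 to -80, z = 55 to 82 mm), at the start y = -70 to -45 mm. Slides along the slicer's y only. Pressing it with over 22 N once it runs freely is ramming.
- push_face (a point): Centre of the handle block's end face to push on, 42 (x) by 27 (z) mm, looking to the slicer's -y: 45 mm to -y of the handle's origin, 13.5 mm above its underside.
- rail_slot (a point): Middle of the slot in the slicer's front, the carriage's way. Dried starch holds the carriage until handle y (slicer frame) is about -25 mm: 15 to 20 N all along. Then it slides with 3 to 5 N and stays where left. Between y = +20 and +80 mm it meets the hidden end stop, a spring of 0.7 N/mm, solid after 14 mm. Let go, it must stay pressed in over 1 mm; it springs back to 4 mm at most.
- park_lever (a joint): Angle of the parking lever (rad): 0 leaning 0.5 rad from upright to the slicer's -x (at the start), 1.0 fully over, leaning 0.5 rad to +x. Stays where left; takes about 1 N at the knob.
- park_lever_tip (a point): Centre of the lever's black ball knob (diameter 26 mm) on a 10 mm steel stem, 75 mm from its pivot, whose axis lies along y at x = -40, y = 160, z = 177 mm in the slicer frame, on a block 70 (x) by 50 (y) mm on the housing. Knob at the start at x = -76, z = 243 mm; fully over at x = -4, z = 243; at z = 252 half-way.
- bowl_mid (a point): Steel bowl, rim diameter 150, 60 mm high, on the table to the right. Point: on its axis, half-way up. Leave alone.
- bottle_mid (a point): White plastic bottle with a grey cap, diameter 64, 170 mm high, on the table to the left. Point: on its axis, half-way up. Leave alone.
- carrot_center (a point): Chunk of carrot, upleft cylinder of diameter 40 and height 35 mm, on a white cutting board (240 by 160 by 14 mm) on the left of the table. Point: its centre. Leave alone.

How it is judged:
On the way, in this order (a step that is already met when the one before it is completed fails the run):
1. the carriage has been pushed free and rests on its own against the hidden sprung end stop, nothing else touching its handle (contact force between handle and anything else above 0.7 N and contact force between each of the fingers, the arm and handle below 0.1 N and linear speed of handle below 0.005 m/s and y of handle in the frame of slicer above 0.01 m), for 0.3 s.
2. then the parking lever is thrown fully over (value of joint park_lever above 0.9 rad), for 0.2 s.
At the end, for the whole second after the job is handed in: The carriage rests against its hidden end stop on its own, the sprung buffer pressing on it with over 0.7 N (pressed in 1 mm or more), and the parking lever stands over at 0.9 rad or more (fully over is 1.0) (all of step 1 and value of joint park_lever above 0.9 rad); the robot touches nothing.
It fails at once if the carriage is rammed: the handle pressed with over 22 N once it runs freely (handle past y = 10 mm in the slicer frame) (y of handle in the frame of slicer above 0.01 m and contact force between any of the fingers, the arm and handle above 22 N).
It fails at once if the bowl, the bottle or the carrot is moved by over 30 mm (distance of any of bowl_mid, bottle_mid, carrot_center from where it was at the start of the episode above 0.03 m).
It also fails if it takes over 54 s, if anything falls off the work surface, if the arm or the gripper's body presses on something with over 40 N, if the wrist force passes 120 N, or if a joint passes its speed limit or range.

ROBOT

A 6-joint arm with a two-finger parallel gripper is mounted at the origin on the work surface. World frame = base frame: x ahead of the robot, y to its left, z up, the work surface at z = 0. Lengths are in m, angles in rad, forces in N, time in s.
With the tool pointing down it reaches from about 0.35 to 0.775 m from the base axis. Payload 5.5 kg.
Tool frame: the origin (TCP) lies on the centre line of the jaws, within the pads' length; the fingertips stand 8 mm ahead of it and the grasp point (between the pads) lies 11 mm behind it; z points along the fingers, y is the direction in which the jaws open and shut (so a half turn about z gives the same grasp; the last joint's range is limited). The gripper opens to 85 mm and grips with 20 to 120 N. Pads are 22 mm wide; open, the fingers measure 114 mm over their backs; the gripper's body (76 mm by 85 mm) begins 54 mm behind the grasp point. The pads swing forward as they close: fully open they stand 13 mm farther back than shut.
Start: joints at [1.051, 0.313, 0.046, 1.304, 0, 1.431], TCP at [0.213, 0.534, 0.239] pointing down, gripper open.
Joint ranges: [-2.76, 2.76], [-0.86, 1.69], [-1.03, 1.26], [-2.2, 2.34], [-1.47, 1.5], [-3.14, 3.14]. Speed limits (rad/s): [2.57, 2.57, 3.14, 3.14, 3.14, 3.14].

INTERFACE

Orientations are given as a unit quaternion [w, x, y, z].
In Python, from workcell import env gives the robot as it stands. The module is installed in compiled form; this text tells all that it offers.
- The arm moves only by the tool play_rows, never from a script. Its argument "steps" is a list of rows, each an object with "claw": the closure in counts, from 0 (fully open) to 255 (shut); "dp": the shift along the tool's x, y, z in m, a list of three; "angular": the turn, a rotation vector about the tool's x, y, z in degrees, a list of three. In form: [{"claw": claw, "dp": [dx, dy, dz], "angular": [wx, wy, wz]}, ...]. A call has exactly 8 rows; each row shifts and turns the commanded pose from where the row before left it, along the tool's axes as they then stand; what a row does not reach is not made up. A row lasts 1/12 s, in which the tool goes at most 41.7 mm and 7.16 degrees, less where a joint would pass 70% of its speed; a pose out of reach is approached as far as the arm can. A call is refused whole if a number of a shift passes 0.0417 or a number of a turn 7.16, either way. A call with a gripper value outside its range is refused whole. The fingers move at their own pace and stop on an object; "force" is the grip in N (left out, the last holds). Time passes only in rows, so rows that do not move let the fingers close, or fill a call up. It gives the time, the measured TCP pose, the force and the opening at its end, in the units of the state.
- env.get_state(): the state, without advancing time (a new reading comes with each control period).
- env.read_camera(name): name is "side" or "top" or "wrist"; returns (picture, depth): 420x560x3 uint8, red, green, blue; 420x560 float32, m along the optical axis (not along the pixel's ray), 0 where there is no reading.
- env.calibration(name): a dict with "fx", "fy", "cx", "cy" (pixels), "world_from_camera" (4x4, takes a point from camera to world coordinates); the wrist camera has in their place "hand_eye" (4x4, takes a point from camera to tool coordinates, whose origin is the TCP and whose axes are the flange's). Camera axes: x right, y down, z forward; pixel columns grow to the right and rows downward; lengths in m; the calibration is good to about 2 mm. A picture is of the moment at which its call begins: read the wrist's pose just before it. calibration takes no time and is no camera call.
- env.hand_in(): hands the job in, once; it reports no verdict.
The state is a dict: "clock": time; "joint_pos": joint angles; "qvel": joint speeds; "tau": joint torques, N m; "tcp_pos": TCP position; "orientation": TCP orientation; "wrist_force": force on the tool from outside, world axes, zero at the start; "ft_torque": the same for the moment, N m; "finger_gap": finger opening in m.
Only numpy, scipy, OpenCV 4.12 (cv2) and the standard library are available. Lean on these libraries where they do the work, as an engineer would, in place of code of your own. Each camera call takes 0.05 s, during which the arm holds its last target. There are 200 camera calls.

## Working session

There is one attempt and no reset: what is moved stays moved. The work goes in short steps, Python scripts to look and compute and a tool call to move; the robot and the scene stay as the last step left them, time stands still between calls to the robot, and variables do not carry over. Pictures are saved under pics/ and viewed, about 8 in all and at most 12, crops included, and the job is handed in when it is done.

Besides the shell and the picture viewer there is one more tool, called as name(argument=value, ...), one argument or row to a line, values as JSON. play_rows: Moves the arm, as the interface text tells. Its arguments: {"type":"object","properties":{"steps":{"type":"array","items":{"type":"object","properties":{"claw":{"type":"number"},"dp":{"type":"array","items":{"type":"number"}},"angular":{"type":"array","items":{"type":"number"}}}}},"force":{"type":"number"}},"required":["steps"]}

```bash
mkdir -p pics; cat > h.py <<'E'
from workcell import env
import numpy as np, cv2
def shot(n):
    s=env.get_state(); p,d=env.read_camera(n); return s,p,d
def pts(n,d):
    c=env.calibration(n); v,u=np.mgrid[:420,:560]
    P=np.stack([(u-c['cx'])/c['fx']*d,(v-c['cy'])/c['fy']*d,d],-1)
    T=np.array(c['world_from_camera']); return P@T[:3,:3].T+T[:3,3]
E
python3 - <<'E'
from h import *
s=env.get_state(); print({k:np.round(v,3) for k,v in s.items()})
for n in ('side','top'):
    _,p,d=shot(n); cv2.imwrite(f'pics/{n}0.png',p[:,:,::-1]); np.savez(f'pics/{n}0.npz',p=p,d=d)
    c=env.calibration(n); print(n,c['fx'],np.round(c['world_from_camera'],3))
print(np.round(env.calibration('wrist')['hand_eye'],3))
E
```

```text
{'clock': np.float64(0.0), 'joint_pos': array([ 1.051,  0.314,  0.045,  1.304, -0.   ,  1.431]), 'qvel': array([-0.   , -0.001,  0.002,  0.   , -0.001, -0.   ]), 'tau': array([ 1.0000e-03, -4.8062e+01,  2.9854e+01,  1.9000e-02, -0.0000e+00,
       -0.0000e+00]), 'tcp_pos': array([0.213, 0.534, 0.238]), 'orientation': array([-0.   ,  0.189,  0.982, -0.001]), 'wrist_force': array([-0.732,  0.687,  0.372]), 'ft_torque': array([0.025, 0.05 , 0.022]), 'finger_gap': np.float64(0.086)}
side 421.30919035580956 [[ 0.98  -0.152  0.127  0.412]
 [-0.198 -0.767  0.61  -0.579]
 [ 0.005 -0.623 -0.782  0.896]
 [ 0.     0.     0.     1.   ]]
top 427.0362998749515 [[ 1.400e-02 -9.960e-01  9.100e-02  4.050e-01]
 [-1.000e+00 -1.400e-02  1.000e-03  3.000e-02]
 [ 0.000e+00 -9.100e-02 -9.960e-01  1.369e+00]
 [ 0.000e+00  0.000e+00  0.000e+00  1.000e+00]]
[[-0.001 -0.965 -0.263  0.066]
 [ 1.    -0.001 -0.001  0.   ]
 [ 0.001 -0.263  0.965 -0.134]
 [ 0.     0.     0.     1.   ]]
```

View pics/side0.png

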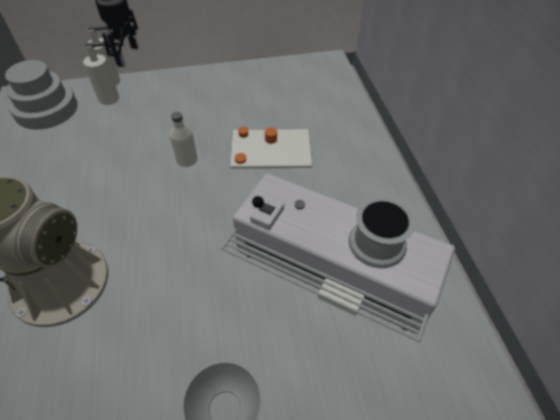

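View pics/top0.png

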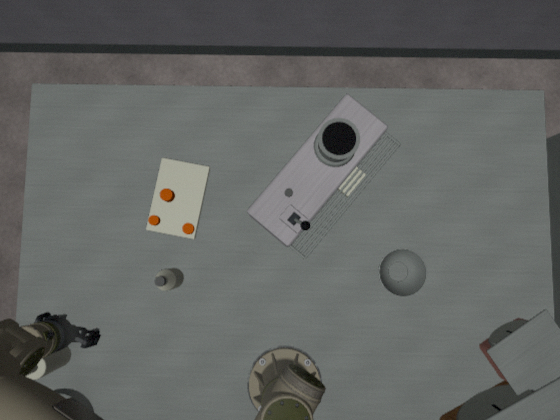

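The side view shows the slicer body (235-455, 178-305), with the lever knob at (258,202), the white handle at (341,296) under the guard, and the chute at (382,230). The top view shows the slicer turned about 45°, with the knob at (305,226), the handle at (352,181), the bowl at (403,272) and the bottle at (168,279).

```bash
python3 - <<'E'
from h import *
for n in ('side','top'):
    z=np.load(f'pics/{n}0.npz'); p,d=z['p'],z['d']; P=pts(n,d)
    m=(d>0)&(abs(P[...,2]-.155)<.008)&(P[...,0]>.3)&(abs(P[...,1])<.4)
    k,l,st,c=cv2.connectedComponentsWithStats(m.astype(np.uint8)); i=1+np.argmax(st[1:,4]); m=l==i
    Q=P[m]; r=cv2.minAreaRect((Q[:,:2]*1000).astype(np.float32)); print(n,st[i],r,np.median(Q[:,2]))
    # knob
    k=(p.max(2)<45)&(P[...,2]>.2)&(P[...,2]<.27)&(P[...,0]>.3)
    print('knob',k.sum(),np.median(P[k],0) if k.any() else 0)
    w=(p.min(2)>175)&(abs(P[...,2]-.08)<.012)&(P[...,0]>.3)&(P[...,1]<.2)
    Q=P[w]; print('handle',w.sum(),Q.mean(0) if w.any() else 0)
    for nm,lo,hi in (('guard',.10,.122),):
        g=(d>0)&(P[...,2]>lo)&(P[...,2]<hi)&(P[...,0]>.3)&(P[...,1]<.3); np.save(f'pics/{n}g.npy',P[g])
z=np.load('pics/top0.npz'); P=pts('top',z['d'])
for u,v in ((403,272),(168,279),(352,181),(339,140),(305,226),(167,195)): print((u,v),np.round(P[v,u],3))
E
```

```text
side [ 233  173  222  135 9724] ((651.2593994140625, -88.95924377441406), (161.6230010986328, 458.39794921875), 50.656864166259766) 0.15417972855757128
knob 1297 [ 0.71265982 -0.13417556  0.24058042]
handle 0 0
top [ 247   93  141  153 6363] ((649.37890625, -85.41546630859375), (159.58267211914062, 458.9558410644531), 50.784759521484375) 0.15457485514224056
knob 898 [ 0.71034531 -0.13078975  0.24112138]
handle 0 0
(403, 272) [ 0.348 -0.371  0.005]
(168, 279) [0.323 0.341 0.129]
(352, 181) [ 0.623 -0.196  0.083]
(339, 140) [ 0.707 -0.134  0.243]
(305, 226) [ 0.473 -0.043  0.258]
(167, 195) [0.576 0.373 0.053]
```

```bash
cat >> h.py <<'E'
from scipy.spatial.transform import Rotation as Rn, Slerp
O=np.array([.650,-.087,0]); YAW=np.radians(50.72)
S=np.array([[np.cos(YAW),-np.sin(YAW),0],[np.sin(YAW),np.cos(YAW),0],[0,0,1]])
W=lambda *p:O+S@np.array(p)/1000          # slicer mm -> world m
inS=lambda p:S.T@(np.array(p)-O)*1000
def ori(tilt,yaw=YAW):                    # tool x up/forward, y=-slicer y; tilt from down towards heading, rad
    h=np.array([np.cos(yaw),np.sin(yaw),0]); y=np.cross([0,0,-1.],h)
    return Rn.from_matrix(np.c_[h,y,[0,0,-1]])*Rn.from_rotvec([0,tilt,0])
def cur():
    s=env.get_state(); q=s['orientation']; return s,np.array(s['tcp_pos']),Rn.from_quat(np.r_[q[1:],q[0]])
def plan(wps,claw=255):
    s,p,R=cur(); rows=[]; c0,R0=p,R
    for pos,Rt,n in wps:
        pos=np.array(pos); sl=Slerp([0,1],Rn.concatenate([R0,Rt]))
        for k in range(1,n+1):
            t=c0+(pos-c0)*k/n; Q=sl(k/n)
            dp=np.round(R.inv().apply(t-p),4); w=np.round((R.inv()*Q).as_rotvec(degrees=True),2)
            rows.append((dp,w)); p=p+R.apply(dp); R=R*Rn.from_rotvec(w,degrees=True)
        c0,R0=pos,Rt
    for i,(d,w) in enumerate(rows):
        if i%8==0: print('--')
        print('{"claw":%d,"dp":%s,"angular":%s},'%(claw,[float(x) for x in d],[float(x) for x in w]))
def rep():
    s,p,R=cur(); f=np.array(s['wrist_force'])
    print('t %.2f'%s['clock'],'tcp_s',inS(p).round(1),'F_s',(S.T@f).round(1),'gap %.3f'%s['finger_gap'],'j',np.round(s['joint_pos'],2))
E
python3 - <<'E'
from h import *
y=lambda d:ori(0,np.radians(d)); T=np.radians(68)
plan([((.33,.43,.37),y(130),8),((.50,.20,.37),y(105),8),((.50,-.08,.37),y(75),8),((.46,-.30,.34),ori(np.radians(15)),8),(W(-225,-128,130),ori(T),12)])
print(W(-225,-128,130))
E
```

```text
--
{"claw":255,"dp":[-0.0184, -0.0066, -0.0164],"angular":[-0.01, 0.0, 3.53]},
{"claw":255,"dp":[-0.0187, -0.0055, -0.0165],"angular":[-0.01, 0.0, 3.53]},
{"claw":255,"dp":[-0.0191, -0.0043, -0.0164],"angular":[-0.01, 0.0, 3.53]},
{"claw":255,"dp":[-0.0193, -0.0032, -0.0164],"angular":[-0.02, 0.0, 3.53]},
{"claw":255,"dp":[-0.0195, -0.0019, -0.0165],"angular":[-0.01, 0.01, 3.53]},
{"claw":255,"dp":[-0.0195, -0.0007, -0.0164],"angular":[-0.01, -0.0, 3.53]},
{"claw":255,"dp":[-0.0195, 0.0004, -0.0164],"angular":[-0.01, -0.0, 3.53]},
{"claw":255,"dp":[-0.0195, 0.0017, -0.0165],"angular":[-0.01, -0.0, 3.53]},
--
{"claw":255,"dp":[-0.0357, -0.0022, 0.0],"angular":[-0.0, -0.0, 3.12]},
{"claw":255,"dp":[-0.0357, -0.0002, 0.0],"angular":[-0.0, -0.0, 3.13]},
{"claw":255,"dp":[-0.0357, 0.0017, 0.0],"angular":[-0.0, -0.0, 3.12]},
{"claw":255,"dp":[-0.0356, 0.0036, 0.0],"angular":[-0.0, -0.0, 3.13]},
{"claw":255,"dp":[-0.0353, 0.0056, 0.0],"angular":[-0.0, -0.0, 3.12]},
{"claw":255,"dp":[-0.035, 0.0075, 0.0],"angular":[-0.0, -0.0, 3.13]},
{"claw":255,"dp":[-0.0345, 0.0094, 0.0],"angular":[-0.0, 
[... 1466 characters left out ...]
0]},
{"claw":255,"dp":[-0.0039, 0.0117, 0.0177],"angular":[0.0, 4.41, -0.0]},
{"claw":255,"dp":[-0.0052, 0.0116, 0.0175],"angular":[0.0, 4.42, -0.0]},
{"claw":255,"dp":[-0.0066, 0.0117, 0.017],"angular":[0.0, 4.42, -0.0]},
{"claw":255,"dp":[-0.0078, 0.0117, 0.0164],"angular":[0.0, 4.41, -0.0]},
{"claw":255,"dp":[-0.0091, 0.0117, 0.0158],"angular":[0.0, 4.42, -0.0]},
--
{"claw":255,"dp":[-0.0103, 0.0117, 0.015],"angular":[0.0, 4.42, -0.0]},
{"claw":255,"dp":[-0.0114, 0.0117, 0.0142],"angular":[0.0, 4.41, -0.0]},
{"claw":255,"dp":[-0.0124, 0.0116, 0.0133],"angular":[0.0, 4.42, -0.0]},
{"claw":255,"dp":[-0.0134, 0.0117, 0.0123],"angular":[0.0, 4.42, -0.0]},
[ 0.60662993 -0.34220195  0.13      ]
```

play_rows(
  force=100,
  steps=[
    {"claw": 255, "dp": [-0.018, -0.007, -0.016], "angular": [0, 0, 3.5]},
    {"claw": 255, "dp": [-0.019, -0.006, -0.016], "angular": [0, 0, 3.5]},
    {"claw": 255, "dp": [-0.019, -0.004, -0.016], "angular": [0, 0, 3.5]},
    {"claw": 255, "dp": [-0.019, -0.003, -0.016], "angular": [0, 0, 3.5]},
    {"claw": 255, "dp": [-0.02, -0.002, -0.016], "angular": [0, 0, 3.5]},
    {"claw": 255, "dp": [-0.02, -0.001, -0.016], "angular": [0, 0, 3.5]},
    {"claw": 255, "dp": [-0.02, 0, -0.016], "angular": [0, 0, 3.5]},
    {"claw": 255, "dp": [-0.02, 0.002, -0.016], "angular": [0, 0, 3.5]},
  ],
)

```text
clock: 0.77
tcp_pos: [0.3314, 0.4277, 0.3677]
orientation: [-0.0, 0.422, 0.907, -0.0]
wrist_force: [0.3, -0.2, 0.4]
finger_gap: -0.0003
```

play_rows(
  steps=[
    {"claw": 255, "dp": [-0.036, -0.002, 0], "angular": [0, 0, 3.1]},
    {"claw": 255, "dp": [-0.036, 0, 0], "angular": [0, 0, 3.1]},
    {"claw": 255, "dp": [-0.036, 0.002, 0], "angular": [0, 0, 3.1]},
    {"claw": 255, "dp": [-0.036, 0.004, 0], "angular": [0, 0, 3.1]},
    {"claw": 255, "dp": [-0.035, 0.006, 0], "angular": [0, 0, 3.1]},
    {"claw": 255, "dp": [-0.035, 0.008, 0], "angular": [0, 0, 3.1]},
    {"claw": 255, "dp": [-0.034, 0.009, 0], "angular": [0, 0, 3.1]},
    {"claw": 255, "dp": [-0.034, 0.011, 0], "angular": [0, 0, 3.1]},
  ],
)

```text
clock: 1.43
tcp_pos: [0.5045, 0.1984, 0.367]
orientation: [-0.0, 0.607, 0.795, -0.0]
wrist_force: [-0.1, -0.3, 0.1]
finger_gap: 0.0001
```

play_rows(
  steps=[
    {"claw": 255, "dp": [-0.034, -0.009, 0], "angular": [0, 0, 3.75]},
    {"claw": 255, "dp": [-0.034, -0.007, 0], "angular": [0, 0, 3.75]},
    {"claw": 255, "dp": [-0.035, -0.005, 0], "angular": [0, 0, 3.75]},
    {"claw": 255, "dp": [-0.035, -0.002, 0], "angular": [0, 0, 3.75]},
    {"claw": 255, "dp": [-0.035, 0, 0], "angular": [0, 0, 3.75]},
    {"claw": 255, "dp": [-0.035, 0.002, 0], "angular": [0, 0, 3.75]},
    {"claw": 255, "dp": [-0.035, 0.005, 0], "angular": [0, 0, 3.75]},
    {"claw": 255, "dp": [-0.034, 0.007, 0], "angular": [0, 0, 3.75]},
  ],
)

```text
clock: 2.1
tcp_pos: [0.5057, -0.0821, 0.367]
orientation: [-0.0, 0.792, 0.61, -0.0]
wrist_force: [2.0, 0.1, 0.1]
finger_gap: 0.0001
```

play_rows(
  steps=[
    {"claw": 255, "dp": [-0.028, 0.002, 0.004], "angular": [-0.4, 1.85, 3.0]},
    {"claw": 255, "dp": [-0.028, 0.004, 0.003], "angular": [-0.4, 1.85, 3.0]},
    {"claw": 255, "dp": [-0.028, 0.005, 0.002], "angular": [-0.4, 1.85, 3.0]},
    {"claw": 255, "dp": [-0.027, 0.007, 0.001], "angular": [-0.4, 1.85, 3.0]},
    {"claw": 255, "dp": [-0.027, 0.008, 0], "angular": [-0.4, 1.85, 3.0]},
    {"claw": 255, "dp": [-0.026, 0.01, 0], "angular": [-0.4, 1.85, 3.0]},
    {"claw": 255, "dp": [-0.026, 0.011, -0.001], "angular": [-0.4, 1.85, 3.0]},
    {"claw": 255, "dp": [-0.025, 0.012, -0.002], "angular": [-0.4, 1.85, 3.0]},
  ],
)

```text
clock: 2.77
tcp_pos: [0.4686, -0.3018, 0.3363]
orientation: [-0.057, 0.894, 0.428, 0.119]
wrist_force: [-0.7, 0.8, -0.1]
finger_gap: 0.0001
```

```bash
python3 - <<'E'
from h import *
rep(); print(cur()[1], cur()[2].apply([0,0,1]))
plan([(W(-225,-128,130),ori(np.radians(68)),16)])
E
```

```text
t 2.77 tcp_s [-281.2    4.4  336.3] F_s [ 0.1  1.  -0.1] gap 0.000 j [-0.85  0.28  0.21  1.55  0.26  1.39]
[ 0.46856701 -0.30184804  0.3363058 ] [ 0.16367077  0.20335772 -0.96532767]
--
{"claw":255,"dp":[-0.0, 0.0083, 0.0133],"angular":[-0.02, 3.3, 0.02]},
{"claw":255,"dp":[-0.0008, 0.0083, 0.0134],"angular":[-0.02, 3.31, 0.02]},
{"claw":255,"dp":[-0.0016, 0.0083, 0.0132],"angular":[-0.01, 3.3, 0.02]},
{"claw":255,"dp":[-0.0023, 0.0083, 0.0132],"angular":[-0.02, 3.31, 0.02]},
{"claw":255,"dp":[-0.0031, 0.0083, 0.013],"angular":[-0.02, 3.3, 0.02]},
{"claw":255,"dp":[-0.0038, 0.0083, 0.0128],"angular":[-0.02, 3.31, 0.02]},
{"claw":255,"dp":[-0.0046, 0.0082, 0.0125],"angular":[-0.02, 3.3, 0.02]},
{"claw":255,"dp":[-0.0052, 0.0083, 0.0123],"angular":[-0.01, 3.3, 0.02]},
--
{"claw":255,"dp":[-0.006, 0.0083, 0.012],"angular":[-0.02, 3.31, 0.02]},
{"claw":255,"dp":[-0.0066, 0.0083, 0.0116],"angular":[-0.02, 3.3, 0.01]},
{"claw":255,"dp":[-0.0073, 0.0083, 0.0112],"angular":[-0.02, 3.31, 0.02]},
{"claw":255,"dp":[-0.0079, 0.0082, 0.0108],"angular":[-0.02, 3.3, 0.02]},
{"claw":255,"dp":[-0.0085, 0.0083, 0.0102],"angular":[-0.02, 3.31, 0.02]},
{"claw":255,"dp":[-0.0091, 0.0083, 0.0098],"angular":[-0.01, 3.3, 0.02]},
{"claw":255,"dp":[-0.0097, 0.0083, 0.0093],"angular":[-0.02, 3.3, 0.02]},
{"claw":255,"dp":[-0.0101, 0.0082, 0.0087],"angular":[-0.02, 3.31, 0.02]},
```

play_rows(
  steps=[
    {"claw": 255, "dp": [0, 0.0083, 0.0133], "angular": [0, 3.3, 0]},
    {"claw": 255, "dp": [-0.001, 0.0083, 0.0133], "angular": [0, 3.3, 0]},
    {"claw": 255, "dp": [-0.0015, 0.0083, 0.0132], "angular": [0, 3.3, 0]},
    {"claw": 255, "dp": [-0.0023, 0.0083, 0.0132], "angular": [0, 3.3, 0]},
    {"claw": 255, "dp": [-0.003, 0.0083, 0.013], "angular": [0, 3.3, 0]},
    {"claw": 255, "dp": [-0.004, 0.0083, 0.0128], "angular": [0, 3.3, 0]},
    {"claw": 255, "dp": [-0.0046, 0.0083, 0.0125], "angular": [0, 3.3, 0]},
    {"claw": 255, "dp": [-0.0052, 0.0083, 0.0123], "angular": [0, 3.3, 0]},
  ],
)

```text
clock: 3.43
tcp_pos: [0.5382, -0.321, 0.2328]
orientation: [-0.153, 0.843, 0.405, 0.32]
wrist_force: [0.1, 0.2, -0.1]
finger_gap: 0.0004
```

play_rows(
  steps=[
    {"claw": 255, "dp": [-0.006, 0.0083, 0.012], "angular": [0, 3.3, 0]},
    {"claw": 255, "dp": [-0.0066, 0.0083, 0.0116], "angular": [0, 3.3, 0]},
    {"claw": 255, "dp": [-0.0073, 0.0083, 0.0112], "angular": [0, 3.3, 0]},
    {"claw": 255, "dp": [-0.008, 0.0083, 0.0108], "angular": [0, 3.3, 0]},
    {"claw": 255, "dp": [-0.0085, 0.0083, 0.0102], "angular": [0, 3.3, 0]},
    {"claw": 255, "dp": [-0.009, 0.0083, 0.0098], "angular": [0, 3.3, 0]},
    {"claw": 255, "dp": [-0.0097, 0.0083, 0.0093], "angular": [0, 3.3, 0]},
    {"claw": 255, "dp": [-0.01, 0.0083, 0.0087], "angular": [0, 3.3, 0]},
  ],
)

```text
clock: 4.1
tcp_pos: [0.6075, -0.341, 0.1296]
orientation: [-0.242, 0.747, 0.359, 0.504]
wrist_force: [0.1, -0.2, 0.2]
finger_gap: 0.0003
```

```bash
python3 - <<'E'
from h import *
rep(); print(cur()[2].apply([0,0,1])@S)
_,p,d=shot('side'); a=p[150:330,180:460,::-1]; b=shot('wrist')[1][:,:,::-1]
cv2.imwrite('pics/c1.png',np.hstack([cv2.resize(a,None,fx=1.6,fy=1.6),cv2.resize(b,(352,288))]))
plan([(W(-160,-128,93),ori(np.radians(68)),8),(W(-109.4,-128,71),ori(np.radians(68)),8)])
E
```

```text
t 4.10 tcp_s [-223.5 -127.9  129.6] F_s [-0.  -0.2  0.2] gap 0.000 j [-1.01  0.95  0.34  1.65  1.06  0.82]
[ 0.92700684  0.0083984  -0.37495038]
--
{"claw":255,"dp":[-0.0005, 0.0004, 0.0087],"angular":[-0.1, -0.01, -0.05]},
{"claw":255,"dp":[-0.0004, 0.0004, 0.0087],"angular":[-0.1, -0.0, -0.06]},
{"claw":255,"dp":[-0.0005, 0.0004, 0.0087],"angular":[-0.1, -0.01, -0.05]},
{"claw":255,"dp":[-0.0004, 0.0004, 0.0087],"angular":[-0.11, -0.01, -0.05]},
{"claw":255,"dp":[-0.0005, 0.0004, 0.0087],"angular":[-0.1, -0.0, -0.06]},
{"claw":255,"dp":[-0.0004, 0.0004, 0.0087],"angular":[-0.1, -0.01, -0.05]},
{"claw":255,"dp":[-0.0005, 0.0003, 0.0087],"angular":[-0.1, -0.01, -0.05]},
{"claw":255,"dp":[-0.0004, 0.0003, 0.0087],"angular":[-0.1, -0.0, -0.05]},
--
{"claw":255,"dp":[-0.0002, 0.0, 0.0069],"angular":[-0.0, -0.0, -0.0]},
{"claw":255,"dp":[-0.0002, 0.0, 0.0068],"angular":[-0.0, -0.0, -0.0]},
{"claw":255,"dp":[-0.0002, 0.0, 0.0069],"angular":[-0.0, -0.0, -0.0]},
{"claw":255,"dp":[-0.0001, 0.0, 0.0069],"angular":[-0.0, -0.0, -0.0]},
{"claw":255,"dp":[-0.0002, 0.0, 0.0069],"angular":[-0.0, -0.0, -0.0]},
{"claw":255,"dp":[-0.0002, 0.0, 0.0069],"angular":[-0.0, -0.0, -0.0]},
{"claw":255,"dp":[-0.0002, 0.0, 0.0069],"angular":[-0.0, -0.0, -0.0]},
{"claw":255,"dp":[-0.0002, 0.0, 0.0069],"angular":[-0.0, -0.0, -0.0]},
```

View pics/c1.png

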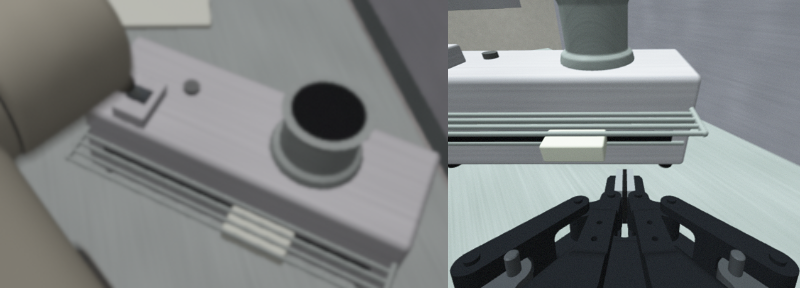

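The wrist view (right) shows the handle at (572,148), with the shut fingers at (625,185) to its -y side and clear of it. The guard runs above both. Next I insert the fingers.

play_rows(
  steps=[
    {"claw": 255, "dp": [-0.0005, 0.0004, 0.0087], "angular": [-0.1, 0, -0.05]},
    {"claw": 255, "dp": [-0.0005, 0.0004, 0.0087], "angular": [-0.1, 0, -0.05]},
    {"claw": 255, "dp": [-0.0005, 0.0004, 0.0087], "angular": [-0.1, 0, -0.05]},
    {"claw": 255, "dp": [-0.0005, 0.0004, 0.0087], "angular": [-0.1, 0, -0.05]},
    {"claw": 255, "dp": [-0.0005, 0.0004, 0.0087], "angular": [-0.1, 0, -0.05]},
    {"claw": 255, "dp": [-0.0005, 0.0004, 0.0087], "angular": [-0.1, 0, -0.05]},
    {"claw": 255, "dp": [-0.0005, 0.0003, 0.0087], "angular": [-0.1, 0, -0.05]},
    {"claw": 255, "dp": [-0.0004, 0.0003, 0.0087], "angular": [-0.1, 0, -0.05]},
  ],
)

```text
clock: 4.87
tcp_pos: [0.6497, -0.2936, 0.1026]
orientation: [-0.233, 0.749, 0.359, 0.506]
wrist_force: [0.3, -0.0, -0.0]
finger_gap: 0.0002
```

play_rows(
  steps=[
    {"claw": 255, "dp": [0, 0, 0.0069], "angular": [0, 0, 0]},
    {"claw": 255, "dp": [-0.0002, 0, 0.0069], "angular": [0, 0, 0]},
    {"claw": 255, "dp": [-0.0002, 0, 0.0069], "angular": [0, 0, 0]},
    {"claw": 255, "dp": [-0.0002, 0, 0.0069], "angular": [0, 0, 0]},
    {"claw": 255, "dp": [-0.0002, 0, 0.0069], "angular": [0, 0, 0]},
    {"claw": 255, "dp": [-0.0002, 0, 0.0069], "angular": [0, 0, 0]},
    {"claw": 255, "dp": [-0.0002, 0, 0.0069], "angular": [0, 0, 0]},
    {"claw": 255, "dp": [0, 0, 0.0069], "angular": [0, 0, 0]},
  ],
)

```text
clock: 5.53
tcp_pos: [0.682, -0.2545, 0.0795]
orientation: [-0.234, 0.749, 0.359, 0.506]
wrist_force: [-0.1, 0.3, 0.3]
finger_gap: 0.0
```

```bash
python3 - <<'E'
from h import *
rep(); print((S.T@cur()[2].as_matrix()).round(3))
b=shot('wrist')[1][:,:,::-1]; cv2.imwrite('pics/w2.png',b)
E
```

```text
t 5.53 tcp_s [-109.4 -130.8   79.5] F_s [0.2 0.3 0.3] gap 0.000 j [-0.85  0.88  0.12  1.19  1.15  1.15]
[[ 0.378 -0.     0.926]
 [ 0.012 -1.    -0.005]
 [ 0.926  0.013 -0.378]]
```

View pics/w2.png

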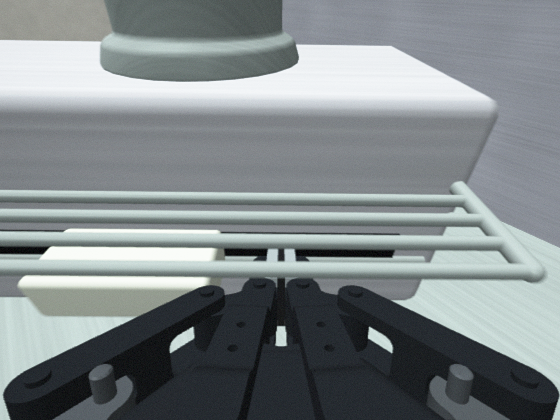

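The wrist view shows the fingertips under the guard at (280,260), to the right of the handle face at (220,260). The left knuckle is at (205,293), so I check its clearance from depth.

```bash
python3 - <<'E'
from h import *
s,b,d=shot('wrist'); _,p,R=cur(); c=env.calibration('wrist'); H=np.array(c['hand_eye'])
for u,v in ((205,290),(212,300),(196,292),(260,284),(250,290),(268,272),(215,300),(217,255),(205,285),(130,300),(215,240),(150,250)):
    z=d[v,u]; q=H@[ (u-c['cx'])/c['fx']*z,(v-c['cy'])/c['fy']*z,z,1]
    print((u,v),b[v,u],'tool',(q[:3]*1000).round(0),'slicer',inS(p+R.apply(q[:3])).round(0))
E
```

```text
(205, 290) [40 45 49] tool [ 13. -26. -42.] slicer [-143. -104.  107.]
(212, 300) [35 42 47] tool [ 12. -23. -46.] slicer [-147. -107.  108.]
(196, 292) [37 45 47] tool [ 12. -29. -41.] slicer [-142. -100.  106.]
(260, 284) [38 45 51] tool [ 14.  -7. -39.] slicer [-139. -123.  106.]
(250, 290) [41 48 50] tool [ 12. -10. -40.] slicer [-141. -119.  105.]
(268, 272) [176 191 189] tool [ 20.  -4. -41.] slicer [-139. -126.  113.]
(215, 300) [37 43 46] tool [ 13. -21. -47.] slicer [-148. -108.  108.]
(217, 255) [121 129 117] tool [  4. -33.  10.] slicer [-98. -97.  79.]
(205, 285) [191 201 186] tool [ -2. -35. -11.] slicer [-120.  -95.   81.]
(130, 300) [148 152 145] tool [-10. -71. -10.] slicer [-122.  -59.   73.]
(215, 240) [191 207 204] tool [ 27. -25. -28.] slicer [-124. -105.  114.]
(150, 250) [255 255 254] tool [  7. -68.   9.] slicer [-98. -62.  82.]
```

play_rows(
  steps=[
    {"claw": 255, "dp": [-0.001, 0, 0.0004], "angular": [0, 0, 0]},
    {"claw": 255, "dp": [-0.001, 0, 0.0004], "angular": [0, 0, 0]},
    {"claw": 255, "dp": [-0.001, -0.002, 0.0004], "angular": [0, 0, 0]},
    {"claw": 255, "dp": [-0.001, -0.002, 0.0004], "angular": [0, 0, 0]},
    {"claw": 255, "dp": [-0.001, -0.002, 0.0004], "angular": [0, 0, 0]},
    {"claw": 255, "dp": [-0.001, -0.002, 0.0004], "angular": [0, 0, 0]},
    {"claw": 255, "dp": [-0.001, -0.002, 0.0004], "angular": [0, 0, 0]},
    {"claw": 255, "dp": [-0.001, -0.002, 0.0004], "angular": [0, 0, 0]},
  ],
)

```text
clock: 6.3
tcp_pos: [0.6722, -0.2471, 0.0699]
orientation: [-0.234, 0.748, 0.358, 0.506]
wrist_force: [-0.1, -0.0, 0.7]
finger_gap: -0.0001
```

play_rows(
  steps=[
    {"claw": 255, "dp": [0, -0.001, 0], "angular": [0, 0, 0]},
    {"claw": 255, "dp": [0, -0.001, 0], "angular": [0, 0, 0]},
    {"claw": 255, "dp": [0, -0.001, 0], "angular": [0, 0, 0]},
    {"claw": 255, "dp": [0, -0.001, 0], "angular": [0, 0, 0]},
    {"claw": 255, "dp": [0, -0.001, 0], "angular": [0, 0, 0]},
    {"claw": 255, "dp": [0, -0.001, 0], "angular": [0, 0, 0]},
    {"claw": 255, "dp": [0, -0.001, 0], "angular": [0, 0, 0]},
    {"claw": 255, "dp": [0, -0.001, 0], "angular": [0, 0, 0]},
  ],
)

```text
clock: 6.97
tcp_pos: [0.6662, -0.242, 0.0699]
orientation: [-0.234, 0.748, 0.358, 0.506]
wrist_force: [0.0, 0.1, 0.4]
finger_gap: -0.0002
```

```bash
python3 -c "
from h import *
rep()"
```

```text
t 6.97 tcp_s [-109.7 -110.6   69.9] F_s [0.1 0.1 0.4] gap -0.000 j [-0.86  0.87  0.05  1.15  1.15  1.13]
```

play_rows(
  steps=[
    {"claw": 255, "dp": [0, -0.0015, 0], "angular": [0, 0, 0]},
    {"claw": 255, "dp": [0, -0.0015, 0], "angular": [0, 0, 0]},
    {"claw": 255, "dp": [0, -0.0015, 0], "angular": [0, 0, 0]},
    {"claw": 255, "dp": [0, -0.0015, 0], "angular": [0, 0, 0]},
    {"claw": 255, "dp": [0, -0.0015, 0], "angular": [0, 0, 0]},
    {"claw": 255, "dp": [0, -0.0015, 0], "angular": [0, 0, 0]},
    {"claw": 255, "dp": [0, -0.0015, 0], "angular": [0, 0, 0]},
    {"claw": 255, "dp": [0, -0.0015, 0], "angular": [0, 0, 0]},
  ],
)

```text
clock: 7.63
tcp_pos: [0.6578, -0.2356, 0.0704]
orientation: [-0.233, 0.748, 0.359, 0.507]
wrist_force: [2.2, -4.7, 0.1]
finger_gap: 0.0004
```

```bash
python3 -c "
from h import *
rep()"
```

```text
t 7.63 tcp_s [-110.1 -100.2   70.4] F_s [-2.2 -4.7  0.1] gap 0.000 j [-0.86  0.85  0.02  1.13  1.15  1.13]
```

play_rows(
  steps=[
    {"claw": 255, "dp": [0, -0.0015, 0], "angular": [0, 0, 0]},
    {"claw": 255, "dp": [0, -0.0015, 0], "angular": [0, 0, 0]},
    {"claw": 255, "dp": [0, -0.0015, 0], "angular": [0, 0, 0]},
    {"claw": 255, "dp": [0, -0.0015, 0], "angular": [0, 0, 0]},
    {"claw": 255, "dp": [0, -0.0015, 0], "angular": [0, 0, 0]},
    {"claw": 255, "dp": [0, -0.0015, 0], "angular": [0, 0, 0]},
    {"claw": 255, "dp": [0, -0.0015, 0], "angular": [0, 0, 0]},
    {"claw": 255, "dp": [0, -0.0015, 0], "angular": [0, 0, 0]},
  ],
)

```text
clock: 8.3
tcp_pos: [0.6478, -0.2272, 0.0702]
orientation: [-0.234, 0.748, 0.358, 0.507]
wrist_force: [0.9, -1.8, 0.4]
finger_gap: 0.0001
```

```bash
python3 -c "
from h import *
rep()"
```

```text
t 8.30 tcp_s [-109.9  -87.1   70.2] F_s [-0.8 -1.8  0.4] gap 0.000 j [-0.87  0.83 -0.02  1.12  1.15  1.12]
```

Only 1.8 N where 15-20 N was expected, so I look before going on.

```bash
cat >> h.py <<'E'
def wristpts():
    _,p,R=cur(); s,b,d=shot('wrist'); c=env.calibration('wrist'); H=np.array(c['hand_eye']); v,u=np.mgrid[:420,:560]
    P=np.stack([(u-c['cx'])/c['fx']*d,(v-c['cy'])/c['fy']*d,d],-1)@H[:3,:3].T+H[:3,3]
    Q=(R.apply(P.reshape(-1,3))+p-O)@S*1000; return b,d,Q.reshape(420,560,3)
def handle(save=None):
    b,d,Q=wristpts()
    if save: cv2.imwrite(save,b[:,:,::-1])
    hsv=cv2.cvtColor(b,cv2.COLOR_RGB2HSV).astype(int)
    m=(d>0)&(b.min(2)>125)&(b[...,0].astype(int)-b[...,2]>-6)&(abs(Q[...,0]+101)<25)&(abs(Q[...,2]-70)<16)
    y=Q[m][:,1]; print('handle px',m.sum(),'y %.1f..%.1f'%tuple(np.percentile(y,[1,99])) if m.sum() else '')
E
python3 -c "
from h import *
handle('pics/w3.png'); rep()"
```

```text
handle px 9638 y -73.3..13.9
t 8.35 tcp_s [-109.7  -86.4   69.9] F_s [ 0.2 -0.5 -0.7] gap -0.000 j [-0.87  0.83 -0.02  1.12  1.15  1.12]
```

View pics/w3.png

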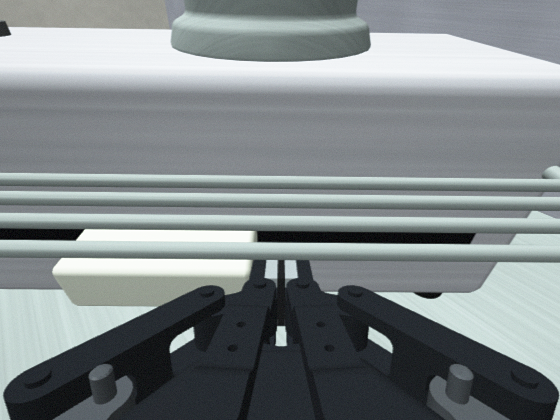

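The handle now spans y = -73 to +14 (centre about -30), so it moved 20 mm and slipped slightly ahead of the finger at (255,270). I push on.

play_rows(
  steps=[
    {"claw": 255, "dp": [0, -0.0015, 0], "angular": [0, 0, 0]},
    {"claw": 255, "dp": [0, -0.0015, 0], "angular": [0, 0, 0]},
    {"claw": 255, "dp": [0, -0.0015, 0], "angular": [0, 0, 0]},
    {"claw": 255, "dp": [0, -0.0015, 0], "angular": [0, 0, 0]},
    {"claw": 255, "dp": [0, -0.0015, 0], "angular": [0, 0, 0]},
    {"claw": 255, "dp": [0, -0.0015, 0], "angular": [0, 0, 0]},
    {"claw": 255, "dp": [0, -0.0015, 0], "angular": [0, 0, 0]},
    {"claw": 255, "dp": [0, -0.0015, 0], "angular": [0, 0, 0]},
  ],
)

```text
clock: 9.02
tcp_pos: [0.6385, -0.2194, 0.0694]
orientation: [-0.234, 0.748, 0.359, 0.507]
wrist_force: [3.1, -0.5, -2.2]
finger_gap: -0.0001
```

play_rows(
  steps=[
    {"claw": 255, "dp": [0, -0.0015, 0], "angular": [0, 0, 0]},
    {"claw": 255, "dp": [0, -0.0015, 0], "angular": [0, 0, 0]},
    {"claw": 255, "dp": [0, -0.0015, 0], "angular": [0, 0, 0]},
    {"claw": 255, "dp": [0, -0.0015, 0], "angular": [0, 0, 0]},
    {"claw": 255, "dp": [0, -0.0015, 0], "angular": [0, 0, 0]},
    {"claw": 255, "dp": [0, -0.0015, 0], "angular": [0, 0, 0]},
    {"claw": 255, "dp": [0, -0.0015, 0], "angular": [0, 0, 0]},
    {"claw": 255, "dp": [0, -0.0015, 0], "angular": [0, 0, 0]},
  ],
)

```text
clock: 9.68
tcp_pos: [0.629, -0.2116, 0.0694]
orientation: [-0.234, 0.748, 0.358, 0.507]
wrist_force: [3.3, -0.3, -1.9]
finger_gap: 0.0001
```

```bash
python3 -c "
from h import *
rep(); handle()"
```

```text
t 9.68 tcp_s [-109.7  -62.6   69.4] F_s [ 1.8 -2.8 -1.9] gap 0.000 j [-0.87  0.8  -0.09  1.09  1.15  1.1 ]
handle px 9806 y -48.7..38.4
```

play_rows(
  steps=[
    {"claw": 255, "dp": [0, -0.0015, 0], "angular": [0, 0, 0]},
    {"claw": 255, "dp": [0, -0.0015, 0], "angular": [0, 0, 0]},
    {"claw": 255, "dp": [0, -0.0015, 0], "angular": [0, 0, 0]},
    {"claw": 255, "dp": [0, -0.0015, 0], "angular": [0, 0, 0]},
    {"claw": 255, "dp": [0, -0.0015, 0], "angular": [0, 0, 0]},
    {"claw": 255, "dp": [0, -0.0015, 0], "angular": [0, 0, 0]},
    {"claw": 255, "dp": [0, -0.0015, 0], "angular": [0, 0, 0]},
    {"claw": 255, "dp": [0, -0.0015, 0], "angular": [0, 0, 0]},
  ],
)

```text
clock: 10.4
tcp_pos: [0.6198, -0.204, 0.0694]
orientation: [-0.234, 0.748, 0.358, 0.507]
wrist_force: [3.3, -1.3, -0.8]
finger_gap: -0.0002
```

play_rows(
  steps=[
    {"claw": 255, "dp": [0, -0.0015, 0], "angular": [0, 0, 0]},
    {"claw": 255, "dp": [0, -0.0015, 0], "angular": [0, 0, 0]},
    {"claw": 255, "dp": [0, -0.0015, 0], "angular": [0, 0, 0]},
    {"claw": 255, "dp": [0, -0.0015, 0], "angular": [0, 0, 0]},
    {"claw": 255, "dp": [0, -0.0015, 0], "angular": [0, 0, 0]},
    {"claw": 255, "dp": [0, -0.0015, 0], "angular": [0, 0, 0]},
    {"claw": 255, "dp": [0, -0.0015, 0], "angular": [0, 0, 0]},
    {"claw": 255, "dp": [0, -0.0015, 0], "angular": [0, 0, 0]},
  ],
)

```text
clock: 11.07
tcp_pos: [0.6105, -0.1964, 0.0693]
orientation: [-0.234, 0.748, 0.358, 0.507]
wrist_force: [2.4, -1.0, 2.0]
finger_gap: -0.0003
```

```bash
python3 -c "
from h import *
rep(); handle(); rep()"
```

```text
t 11.07 tcp_s [-109.7  -38.7   69.3] F_s [ 0.7 -2.5  2. ] gap -0.000 j [-0.88  0.77 -0.16  1.07  1.14  1.09]
handle px 9842 y -24.8..62.4
t 11.12 tcp_s [-109.7  -38.4   69.2] F_s [ 0.7 -1.6  2.6] gap -0.000 j [-0.88  0.77 -0.16  1.07  1.14  1.09]
```

play_rows(
  steps=[
    {"claw": 255, "dp": [0, -0.001, 0], "angular": [0, 0, 0]},
    {"claw": 255, "dp": [0, -0.001, 0], "angular": [0, 0, 0]},
    {"claw": 255, "dp": [0, -0.001, 0], "angular": [0, 0, 0]},
    {"claw": 255, "dp": [0, -0.001, 0], "angular": [0, 0, 0]},
    {"claw": 255, "dp": [0, -0.001, 0], "angular": [0, 0, 0]},
    {"claw": 255, "dp": [0, -0.001, 0], "angular": [0, 0, 0]},
    {"claw": 255, "dp": [0, -0.001, 0], "angular": [0, 0, 0]},
    {"claw": 255, "dp": [0, -0.001, 0], "angular": [0, 0, 0]},
  ],
)

```text
clock: 11.78
tcp_pos: [0.6043, -0.1914, 0.069]
orientation: [-0.234, 0.748, 0.358, 0.507]
wrist_force: [2.6, -2.4, 2.0]
finger_gap: 0.0002
```

play_rows(
  steps=[
    {"claw": 255, "dp": [0, -0.001, 0], "angular": [0, 0, 0]},
    {"claw": 255, "dp": [0, -0.001, 0], "angular": [0, 0, 0]},
    {"claw": 255, "dp": [0, -0.001, 0], "angular": [0, 0, 0]},
    {"claw": 255, "dp": [0, -0.001, 0], "angular": [0, 0, 0]},
    {"claw": 255, "dp": [0, -0.001, 0], "angular": [0, 0, 0]},
    {"claw": 255, "dp": [0, -0.001, 0], "angular": [0, 0, 0]},
    {"claw": 255, "dp": [0, -0.001, 0], "angular": [0, 0, 0]},
    {"claw": 255, "dp": [0, -0.001, 0], "angular": [0, 0, 0]},
  ],
)

```text
clock: 12.45
tcp_pos: [0.5981, -0.1863, 0.0689]
orientation: [-0.234, 0.748, 0.358, 0.506]
wrist_force: [2.8, -1.8, 2.8]
finger_gap: 0.0
```

play_rows(
  steps=[
    {"claw": 255, "dp": [0, -0.001, 0], "angular": [0, 0, 0]},
    {"claw": 255, "dp": [0, -0.001, 0], "angular": [0, 0, 0]},
    {"claw": 255, "dp": [0, -0.001, 0], "angular": [0, 0, 0]},
    {"claw": 255, "dp": [0, -0.001, 0], "angular": [0, 0, 0]},
    {"claw": 255, "dp": [0, -0.001, 0], "angular": [0, 0, 0]},
    {"claw": 255, "dp": [0, -0.001, 0], "angular": [0, 0, 0]},
    {"claw": 255, "dp": [0, -0.001, 0], "angular": [0, 0, 0]},
    {"claw": 255, "dp": [0, -0.001, 0], "angular": [0, 0, 0]},
  ],
)

```text
clock: 13.12
tcp_pos: [0.5919, -0.1812, 0.0688]
orientation: [-0.234, 0.748, 0.358, 0.506]
wrist_force: [2.2, -2.6, 2.6]
finger_gap: 0.0002
```

Fy is about -3.3 N, still plain sliding.

play_rows(
  steps=[
    {"claw": 255, "dp": [0, -0.001, 0], "angular": [0, 0, 0]},
    {"claw": 255, "dp": [0, -0.001, 0], "angular": [0, 0, 0]},
    {"claw": 255, "dp": [0, -0.001, 0], "angular": [0, 0, 0]},
    {"claw": 255, "dp": [0, -0.001, 0], "angular": [0, 0, 0]},
    {"claw": 255, "dp": [0, -0.001, 0], "angular": [0, 0, 0]},
    {"claw": 255, "dp": [0, -0.001, 0], "angular": [0, 0, 0]},
    {"claw": 255, "dp": [0, -0.001, 0], "angular": [0, 0, 0]},
    {"claw": 255, "dp": [0, -0.001, 0], "angular": [0, 0, 0]},
  ],
)

```text
clock: 13.78
tcp_pos: [0.5857, -0.1762, 0.0687]
orientation: [-0.234, 0.748, 0.358, 0.506]
wrist_force: [2.0, -2.2, 2.8]
finger_gap: -0.0002
```

play_rows(
  steps=[
    {"claw": 255, "dp": [0, -0.001, 0], "angular": [0, 0, 0]},
    {"claw": 255, "dp": [0, -0.001, 0], "angular": [0, 0, 0]},
    {"claw": 255, "dp": [0, -0.001, 0], "angular": [0, 0, 0]},
    {"claw": 255, "dp": [0, -0.001, 0], "angular": [0, 0, 0]},
    {"claw": 255, "dp": [0, -0.001, 0], "angular": [0, 0, 0]},
    {"claw": 255, "dp": [0, -0.001, 0], "angular": [0, 0, 0]},
    {"claw": 255, "dp": [0, -0.001, 0], "angular": [0, 0, 0]},
    {"claw": 255, "dp": [0, -0.001, 0], "angular": [0, 0, 0]},
  ],
)

```text
clock: 14.45
tcp_pos: [0.5795, -0.1711, 0.0686]
orientation: [-0.234, 0.748, 0.358, 0.506]
wrist_force: [2.8, -2.4, 2.6]
finger_gap: 0.0001
```

play_rows(
  steps=[
    {"claw": 255, "dp": [0, -0.001, 0], "angular": [0, 0, 0]},
    {"claw": 255, "dp": [0, -0.001, 0], "angular": [0, 0, 0]},
    {"claw": 255, "dp": [0, -0.001, 0], "angular": [0, 0, 0]},
    {"claw": 255, "dp": [0, -0.001, 0], "angular": [0, 0, 0]},
    {"claw": 255, "dp": [0, -0.001, 0], "angular": [0, 0, 0]},
    {"claw": 255, "dp": [0, -0.001, 0], "angular": [0, 0, 0]},
    {"claw": 255, "dp": [0, -0.001, 0], "angular": [0, 0, 0]},
    {"claw": 255, "dp": [0, -0.001, 0], "angular": [0, 0, 0]},
  ],
)

```text
clock: 15.12
tcp_pos: [0.5736, -0.1663, 0.0685]
orientation: [-0.234, 0.748, 0.359, 0.507]
wrist_force: [4.4, -3.5, 0.5]
finger_gap: 0.0003
```

```bash
python3 -c "
from h import *
rep(); handle(); rep()"
```

```text
t 15.12 tcp_s [-109.8    9.    68.5] F_s [ 0.1 -5.6  0.5] gap 0.000 j [-0.9   0.72 -0.29  1.02  1.13  1.05]
handle px 10042 y 22.9..109.7
t 15.17 tcp_s [-109.8    9.1   68.5] F_s [-0.2 -4.   2.4] gap -0.000 j [-0.9   0.72 -0.29  1.02  1.13  1.05]
```

Fy reached -5.6 N: the spring is met. I ease in 4 mm more.

play_rows(
  steps=[
    {"claw": 255, "dp": [0, -0.0005, 0], "angular": [0, 0, 0]},
    {"claw": 255, "dp": [0, -0.0005, 0], "angular": [0, 0, 0]},
    {"claw": 255, "dp": [0, -0.0005, 0], "angular": [0, 0, 0]},
    {"claw": 255, "dp": [0, -0.0005, 0], "angular": [0, 0, 0]},
    {"claw": 255, "dp": [0, -0.0005, 0], "angular": [0, 0, 0]},
    {"claw": 255, "dp": [0, -0.0005, 0], "angular": [0, 0, 0]},
    {"claw": 255, "dp": [0, -0.0005, 0], "angular": [0, 0, 0]},
    {"claw": 255, "dp": [0, -0.0005, 0], "angular": [0, 0, 0]},
  ],
)

```text
clock: 15.83
tcp_pos: [0.571, -0.1643, 0.0686]
orientation: [-0.233, 0.748, 0.359, 0.507]
wrist_force: [7.4, -4.3, 1.7]
finger_gap: 0.0002
```

```bash
python3 -c "
from h import *
rep(); handle(); rep()"
```

```text
t 15.83 tcp_s [-109.8   12.3   68.6] F_s [ 1.4 -8.5  1.7] gap 0.000 j [-0.9   0.72 -0.3   1.02  1.13  1.05]
handle px 10083 y 26.0..112.9
t 15.88 tcp_s [-109.8   12.3   68.6] F_s [ 1.5 -6.   0.7] gap -0.000 j [-0.9   0.72 -0.3   1.02  1.13  1.05]
```

Fy is now about -8 N, which is some 5 mm of spring compression. I ease off.

play_rows(
  steps=[
    {"claw": 255, "dp": [0, 0.0005, 0], "angular": [0, 0, 0]},
    {"claw": 255, "dp": [0, 0.0005, 0], "angular": [0, 0, 0]},
    {"claw": 255, "dp": [0, 0.0005, 0], "angular": [0, 0, 0]},
    {"claw": 255, "dp": [0, 0.001, 0], "angular": [0, 0, 0]},
    {"claw": 255, "dp": [0, 0.001, 0], "angular": [0, 0, 0]},
    {"claw": 255, "dp": [0, 0.0015, 0], "angular": [0, 0, 0]},
    {"claw": 255, "dp": [0, 0.002, 0], "angular": [0, 0, 0]},
    {"claw": 255, "dp": [0, 0.003, 0], "angular": [0, 0, 0]},
  ],
)

```text
clock: 16.55
tcp_pos: [0.5778, -0.1695, 0.0682]
orientation: [-0.235, 0.749, 0.358, 0.506]
wrist_force: [-1.0, -0.1, 0.5]
finger_gap: -0.0001
```

play_rows(
  steps=[
    {"claw": 255, "dp": [0, 0.003, 0], "angular": [0, 0, 0]},
    {"claw": 255, "dp": [0, 0.003, 0], "angular": [0, 0, 0]},
    {"claw": 255, "dp": [0, 0.002, 0], "angular": [0, 0, 0]},
    {"claw": 255, "dp": [0, 0, 0], "angular": [0, 0, 0]},
    {"claw": 255, "dp": [0, 0, 0], "angular": [0, 0, 0]},
    {"claw": 255, "dp": [0, 0, 0], "angular": [0, 0, 0]},
    {"claw": 255, "dp": [0, 0, 0], "angular": [0, 0, 0]},
    {"claw": 255, "dp": [0, 0, 0], "angular": [0, 0, 0]},
  ],
)

```text
clock: 17.22
tcp_pos: [0.5841, -0.1748, 0.0686]
orientation: [-0.234, 0.748, 0.358, 0.506]
wrist_force: [0.1, -0.0, 0.3]
finger_gap: 0.0
```

```bash
python3 -c "
from h import *
rep(); handle('pics/w4.png')
T=np.radians(68); plan([(W(-235,-8,125),ori(T),8),(W(-250,60,260),ori(np.radians(30)),16),(W(-150,160,300),ori(0),8)])"
```

```text
t 17.22 tcp_s [-109.7   -4.6   68.6] F_s [ 0.  -0.1  0.3] gap 0.000 j [-0.89  0.74 -0.26  1.04  1.14  1.06]
handle px 10604 y 24.9..111.9
--
{"claw":255,"dp":[0.0006, 0.0005, -0.0172],"angular":[0.03, 0.02, 0.08]},
{"claw":255,"dp":[0.0006, 0.0005, -0.0171],"angular":[0.04, 0.02, 0.08]},
{"claw":255,"dp":[0.0007, 0.0005, -0.0172],"angular":[0.03, 0.02, 0.08]},
{"claw":255,"dp":[0.0006, 0.0005, -0.0171],"angular":[0.04, 0.02, 0.08]},
{"claw":255,"dp":[0.0006, 0.0005, -0.0172],"angular":[0.03, 0.02, 0.08]},
{"claw":255,"dp":[0.0007, 0.0004, -0.0171],"angular":[0.04, 0.02, 0.08]},
{"claw":255,"dp":[0.0006, 0.0005, -0.0172],"angular":[0.03, 0.02, 0.08]},
{"claw":255,"dp":[0.0007, 0.0004, -0.0172],"angular":[0.04, 0.02, 0.08]},
--
{"claw":255,"dp":[0.0075, -0.0043, -0.004],"angular":[-0.0, -2.38, -0.0]},
{"claw":255,"dp":[0.0073, -0.0042, -0.0043],"angular":[-0.0, -2.37, -0.0]},
{"claw":255,"dp":[0.0071, -0.0043, -0.0047],"angular":[-0.0, -2.38, -0.0]},
{"claw":255,"dp":[0.0069, -0.0042, -0.0049],"angular":[-0.0, -2.37, -0.0]},
{"claw":255,"dp":[0.0067, -0.0043, -0.0052],"angular":[-0.0, 
[... 752 characters left out ...]
:[-0.0, -2.38, -0.0]},
{"claw":255,"dp":[0.0038, -0.0042, -0.0076],"angular":[-0.0, -2.37, -0.0]},
--
{"claw":255,"dp":[0.0133, -0.0125, 0.0019],"angular":[-0.0, -3.75, -0.0]},
{"claw":255,"dp":[0.0134, -0.0125, 0.001],"angular":[-0.0, -3.75, -0.0]},
{"claw":255,"dp":[0.0135, -0.0125, 0.0002],"angular":[-0.0, -3.75, -0.0]},
{"claw":255,"dp":[0.0134, -0.0125, -0.0007],"angular":[-0.0, -3.75, 0.0]},
{"claw":255,"dp":[0.0134, -0.0125, -0.0016],"angular":[-0.0, -3.75, 0.0]},
{"claw":255,"dp":[0.0132, -0.0125, -0.0025],"angular":[-0.0, -3.75, 0.0]},
{"claw":255,"dp":[0.0131, -0.0125, -0.0033],"angular":[-0.0, -3.75, 0.0]},
{"claw":255,"dp":[0.0128, -0.0125, -0.0042],"angular":[-0.0, -3.75, 0.0]},
```

View pics/w4.png

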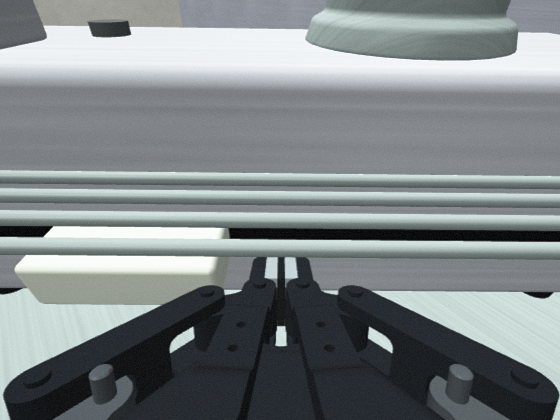

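The handle sits at y = 25 to 112 mm (end face at (228,265)), only about 1 mm back after release, so it is still pressed in. The finger at (265,270) is clear. I withdraw towards the lever.

play_rows(
  steps=[
    {"claw": 255, "dp": [0.0006, 0.0005, -0.017], "angular": [0, 0, 0]},
    {"claw": 255, "dp": [0.0006, 0.0005, -0.017], "angular": [0, 0, 0]},
    {"claw": 255, "dp": [0.0006, 0.0005, -0.017], "angular": [0, 0, 0]},
    {"claw": 255, "dp": [0.0006, 0.0005, -0.017], "angular": [0, 0, 0]},
    {"claw": 255, "dp": [0.0006, 0.0005, -0.017], "angular": [0, 0, 0]},
    {"claw": 255, "dp": [0.0006, 0.0005, -0.017], "angular": [0, 0, 0]},
    {"claw": 255, "dp": [0.0006, 0.0005, -0.017], "angular": [0, 0, 0]},
    {"claw": 255, "dp": [0.0006, 0.0005, -0.017], "angular": [0, 0, 0]},
  ],
)

```text
clock: 17.93
tcp_pos: [0.5076, -0.2736, 0.1248]
orientation: [-0.234, 0.748, 0.358, 0.507]
wrist_force: [0.8, -0.5, -0.7]
finger_gap: -0.0001
```

play_rows(
  steps=[
    {"claw": 255, "dp": [0.0075, -0.0043, -0.004], "angular": [0, -2.4, 0]},
    {"claw": 255, "dp": [0.0073, -0.0043, -0.0043], "angular": [0, -2.4, 0]},
    {"claw": 255, "dp": [0.007, -0.0043, -0.0047], "angular": [0, -2.4, 0]},
    {"claw": 255, "dp": [0.007, -0.0043, -0.005], "angular": [0, -2.4, 0]},
    {"claw": 255, "dp": [0.0067, -0.0043, -0.0052], "angular": [0, -2.4, 0]},
    {"claw": 255, "dp": [0.0065, -0.0043, -0.0055], "angular": [0, -2.4, 0]},
    {"claw": 255, "dp": [0.0062, -0.0043, -0.0057], "angular": [0, -2.4, 0]},
    {"claw": 255, "dp": [0.006, -0.0043, -0.006], "angular": [0, -2.4, 0]},
  ],
)

```text
clock: 18.6
tcp_pos: [0.4759, -0.2563, 0.1921]
orientation: [-0.171, 0.823, 0.393, 0.374]
wrist_force: [0.0, -0.3, -0.4]
finger_gap: 0.0001
```

play_rows(
  steps=[
    {"claw": 255, "dp": [0.0058, -0.0043, -0.0063], "angular": [0, -2.4, 0]},
    {"claw": 255, "dp": [0.0055, -0.0043, -0.0065], "angular": [0, -2.4, 0]},
    {"claw": 255, "dp": [0.0052, -0.0043, -0.0067], "angular": [0, -2.4, 0]},
    {"claw": 255, "dp": [0.005, -0.0043, -0.007], "angular": [0, -2.4, 0]},
    {"claw": 255, "dp": [0.0047, -0.0043, -0.007], "angular": [0, -2.4, 0]},
    {"claw": 255, "dp": [0.0043, -0.0043, -0.0073], "angular": [0, -2.4, 0]},
    {"claw": 255, "dp": [0.004, -0.0043, -0.0075], "angular": [0, -2.4, 0]},
    {"claw": 255, "dp": [0.0038, -0.0043, -0.0076], "angular": [0, -2.4, 0]},
  ],
)

```text
clock: 19.27
tcp_pos: [0.4442, -0.2392, 0.2594]
orientation: [-0.103, 0.874, 0.416, 0.231]
wrist_force: [0.7, 0.1, -0.7]
finger_gap: 0.0002
```

```bash
python3 - <<'E'
from h import *
rep(); plan([(W(-150,160,300),ori(0),8),(W(-130,160,238),ori(0),8)])
_,p,d=shot('side'); P=(pts('side',d)-O)@S*1000
k=(p.max(2)<45)&(abs(P[...,0]+40)<70)&(abs(P[...,1]-160)<25)&(P[...,2]>205)&(P[...,2]<270); print('knob',k.sum(),np.median(P[k],0) if k.any() else 0)
E
```

```text
t 19.27 tcp_s [-248.1   63.   259.4] F_s [ 0.5 -0.5 -0.7] gap 0.000 j [-0.94  0.2  -0.15  1.35  0.5   1.28]
--
{"claw":255,"dp":[0.0132, -0.0121, 0.0014],"angular":[0.09, -3.67, 0.02]},
{"claw":255,"dp":[0.0134, -0.012, 0.0006],"angular":[0.09, -3.66, 0.02]},
{"claw":255,"dp":[0.0133, -0.0121, -0.0002],"angular":[0.08, -3.67, 0.02]},
{"claw":255,"dp":[0.0132, -0.0121, -0.001],"angular":[0.09, -3.66, 0.01]},
{"claw":255,"dp":[0.0132, -0.0121, -0.0019],"angular":[0.09, -3.67, 0.02]},
{"claw":255,"dp":[0.013, -0.0121, -0.0027],"angular":[0.09, -3.67, 0.02]},
{"claw":255,"dp":[0.0128, -0.0121, -0.0035],"angular":[0.09, -3.66, 0.02]},
{"claw":255,"dp":[0.0126, -0.0121, -0.0043],"angular":[0.09, -3.67, 0.02]},
--
{"claw":255,"dp":[0.0025, -0.0, 0.0077],"angular":[-0.0, 0.0, -0.0]},
{"claw":255,"dp":[0.0025, -0.0, 0.0078],"angular":[-0.0, 0.0, -0.0]},
{"claw":255,"dp":[0.0025, -0.0, 0.0077],"angular":[-0.0, 0.0, -0.0]},
{"claw":255,"dp":[0.0025, -0.0, 0.0078],"angular":[-0.0, 0.0, -0.0]},
{"claw":255,"dp":[0.0025, -0.0, 0.0077],"angular":[-0.0, 0.0, -0.0]},
{"claw":255,"dp":[0.0025, -0.0, 0.0078],"angular":[-0.0, 0.0, -0.0]},
{"claw":255,"dp":[0.0025, -0.0, 0.0077],"angular":[-0.0, 0.0, -0.0]},
{"claw":255,"dp":[0.0025, -0.0, 0.0078],"angular":[-0.0, 0.0, -0.0]},
knob 76 [-82.57250569 153.8272217  250.29892507]
```

play_rows(
  steps=[
    {"claw": 255, "dp": [0.0132, -0.012, 0.0014], "angular": [0.1, -3.67, 0]},
    {"claw": 255, "dp": [0.0134, -0.012, 0.0006], "angular": [0.1, -3.67, 0]},
    {"claw": 255, "dp": [0.0133, -0.012, 0], "angular": [0.1, -3.67, 0]},
    {"claw": 255, "dp": [0.0132, -0.012, -0.001], "angular": [0.1, -3.67, 0]},
    {"claw": 255, "dp": [0.0132, -0.012, -0.002], "angular": [0.1, -3.67, 0]},
    {"claw": 255, "dp": [0.013, -0.012, -0.0027], "angular": [0.1, -3.67, 0]},
    {"claw": 255, "dp": [0.0128, -0.012, -0.0035], "angular": [0.1, -3.67, 0]},
    {"claw": 255, "dp": [0.0126, -0.012, -0.0043], "angular": [0.1, -3.67, 0]},
  ],
)

```text
clock: 19.98
tcp_pos: [0.4316, -0.1018, 0.2998]
orientation: [-0.0, 0.903, 0.43, -0.0]
wrist_force: [-0.1, -0.3, 0.2]
finger_gap: 0.0001
```

play_rows(
  steps=[
    {"claw": 255, "dp": [0.0025, 0, 0.0078], "angular": [0, 0, 0]},
    {"claw": 255, "dp": [0.0025, 0, 0.0078], "angular": [0, 0, 0]},
    {"claw": 255, "dp": [0.0025, 0, 0.0078], "angular": [0, 0, 0]},
    {"claw": 255, "dp": [0.0025, 0, 0.0078], "angular": [0, 0, 0]},
    {"claw": 255, "dp": [0.0025, 0, 0.0078], "angular": [0, 0, 0]},
    {"claw": 255, "dp": [0.0025, 0, 0.0078], "angular": [0, 0, 0]},
    {"claw": 255, "dp": [0.0025, 0, 0.0078], "angular": [0, 0, 0]},
    {"claw": 255, "dp": [0.0025, 0, 0.0078], "angular": [0, 0, 0]},
  ],
)

```text
clock: 20.65
tcp_pos: [0.4445, -0.0873, 0.2361]
orientation: [-0.001, 0.903, 0.429, 0.0]
wrist_force: [-0.3, -0.2, 0.6]
finger_gap: -0.0003
```

```bash
python3 - <<'E'
from h import *
rep(); print((S.T@cur()[2].as_matrix()).round(2))
b,d,Q=wristpts(); cv2.imwrite('pics/w5.png',b[:,:,::-1])
plan([(W(-75,160,240),ori(0),8),(W(-26,160,242),ori(0),8)])
E
```

```text
t 20.65 tcp_s [-130.3  158.9  236.1] F_s [-0.4  0.1  0.6] gap -0.000 j [-0.37  0.08 -0.25  1.24  0.    1.88]
[[ 1.  0.  0.]
 [ 0. -1.  0.]
 [ 0. -0. -1.]]
--
{"claw":255,"dp":[0.0069, -0.0, -0.0007],"angular":[-0.03, -0.01, 0.02]},
{"claw":255,"dp":[0.0069, -0.0001, -0.0006],"angular":[-0.02, -0.0, 0.02]},
{"claw":255,"dp":[0.0069, -0.0, -0.0007],"angular":[-0.03, -0.01, 0.02]},
{"claw":255,"dp":[0.0069, -0.0, -0.0006],"angular":[-0.02, -0.01, 0.02]},
{"claw":255,"dp":[0.0069, -0.0001, -0.0007],"angular":[-0.03, -0.0, 0.01]},
{"claw":255,"dp":[0.0069, -0.0, -0.0006],"angular":[-0.02, -0.01, 0.02]},
{"claw":255,"dp":[0.0069, -0.0001, -0.0007],"angular":[-0.03, -0.01, 0.02]},
{"claw":255,"dp":[0.0068, -0.0, -0.0007],"angular":[-0.03, -0.0, 0.02]},
--
{"claw":255,"dp":[0.0062, -0.0, -0.0002],"angular":[0.0, -0.0, 0.0]},
{"claw":255,"dp":[0.0061, -0.0, -0.0003],"angular":[0.0, -0.0, 0.0]},
{"claw":255,"dp":[0.0061, -0.0, -0.0002],"angular":[0.0, -0.0, 0.0]},
{"claw":255,"dp":[0.0061, -0.0, -0.0003],"angular":[0.0, -0.0, 0.0]},
{"claw":255,"dp":[0.0062, -0.0, -0.0002],"angular":[0.0, -0.0, 0.0]},
{"claw":255,"dp":[0.0061, -0.0, -0.0003],"angular":[0.0, -0.0, 0.0]},
{"claw":255,"dp":[0.0061, -0.0, -0.0002],"angular":[0.0, -0.0, 0.0]},
{"claw":255,"dp":[0.0061, -0.0, -0.0003],"angular":[0.0, -0.0, 0.0]},
```

View pics/w5.png

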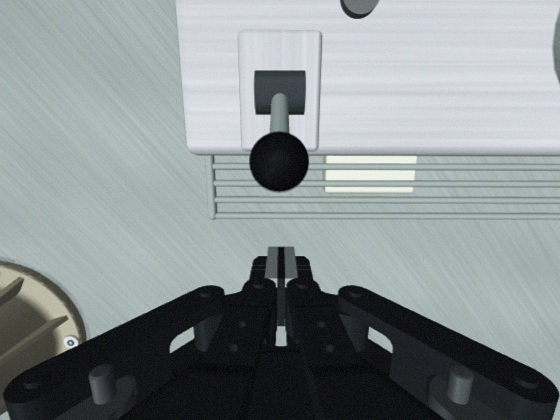

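The knob at (279,160) is straight ahead of the fingertips at (281,265). I push it over.

play_rows(
  steps=[
    {"claw": 255, "dp": [0.007, 0, -0.0007], "angular": [0, 0, 0]},
    {"claw": 255, "dp": [0.007, 0, -0.0007], "angular": [0, 0, 0]},
    {"claw": 255, "dp": [0.007, 0, -0.0007], "angular": [0, 0, 0]},
    {"claw": 255, "dp": [0.007, 0, -0.0007], "angular": [0, 0, 0]},
    {"claw": 255, "dp": [0.007, 0, -0.0007], "angular": [0, 0, 0]},
    {"claw": 255, "dp": [0.007, 0, -0.0007], "angular": [0, 0, 0]},
    {"claw": 255, "dp": [0.007, 0, -0.0007], "angular": [0, 0, 0]},
    {"claw": 255, "dp": [0.007, 0, -0.0007], "angular": [0, 0, 0]},
  ],
)

```text
clock: 21.37
tcp_pos: [0.4804, -0.0429, 0.243]
orientation: [-0.001, 0.903, 0.43, 0.0]
wrist_force: [-1.2, 0.0, 1.3]
finger_gap: -0.0
```

play_rows(
  steps=[
    {"claw": 255, "dp": [0.006, 0, 0], "angular": [0, 0, 0]},
    {"claw": 255, "dp": [0.006, 0, 0], "angular": [0, 0, 0]},
    {"claw": 255, "dp": [0.006, 0, 0], "angular": [0, 0, 0]},
    {"claw": 255, "dp": [0.006, 0, 0], "angular": [0, 0, 0]},
    {"claw": 255, "dp": [0.005, 0, 0], "angular": [0, 0, 0]},
    {"claw": 255, "dp": [0.005, 0, 0], "angular": [0, 0, 0]},
    {"claw": 255, "dp": [0.004, 0, 0], "angular": [0, 0, 0]},
    {"claw": 255, "dp": [0.003, 0, 0], "angular": [0, 0, 0]},
  ],
)

```text
clock: 22.03
tcp_pos: [0.5059, -0.0113, 0.2426]
orientation: [-0.001, 0.903, 0.43, 0.0]
wrist_force: [-1.0, -0.6, -1.0]
finger_gap: -0.0003
```

```bash
cat >> h.py <<'E'
def knob():
    b,d,Q=wristpts()
    k=(b.max(2)<60)&(abs(Q[...,0]+30)<80)&(abs(Q[...,1]-160)<20)&(Q[...,2]>215)&(Q[...,2]<275)
    n,l,st,c=cv2.connectedComponentsWithStats(k.astype(np.uint8))
    for i in range(1,n):
        if st[i,4]>150: q=Q[l==i]; print('dark',st[i].tolist(),'x %.0f..%.0f'%(q[:,0].min(),q[:,0].max()),'zmax %.0f'%q[:,2].max())
E
python3 -c "
from h import *
rep(); knob()"
```

```text
t 22.03 tcp_s [-32.7 159.5 242.6] F_s [-1.1  0.3 -1. ] gap -0.000 j [-0.18  0.18 -0.12  1.27  0.    2.07]
dark [254, 200, 53, 126, 2844] x -43..5 zmax 275
dark [250, 256, 19, 25, 313] x -26..-20 zmax 275
dark [295, 256, 18, 24, 308] x -26..-20 zmax 275
```

play_rows(
  steps=[
    {"claw": 255, "dp": [0.001, 0, 0], "angular": [0, 0, 0]},
    {"claw": 255, "dp": [0.001, 0, 0], "angular": [0, 0, 0]},
    {"claw": 255, "dp": [0.001, 0, 0], "angular": [0, 0, 0]},
    {"claw": 255, "dp": [0.001, 0, 0], "angular": [0, 0, 0]},
    {"claw": 255, "dp": [0.001, 0, 0], "angular": [0, 0, 0]},
    {"claw": 255, "dp": [0.001, 0, 0], "angular": [0, 0, 0]},
    {"claw": 255, "dp": [0, 0, 0], "angular": [0, 0, 0]},
    {"claw": 255, "dp": [0, 0, 0], "angular": [0, 0, 0]},
  ],
)

```text
clock: 22.75
tcp_pos: [0.5088, -0.0079, 0.2428]
orientation: [-0.0, 0.903, 0.429, -0.001]
wrist_force: [-4.3, -4.7, 0.1]
finger_gap: -0.0002
```

```bash
python3 -c "
from h import *
rep(); knob()"
```

```text
t 22.75 tcp_s [-28.1 159.4 242.8] F_s [-6.3  0.4  0.1] gap -0.000 j [-0.17  0.19 -0.11  1.27 -0.    2.08]
dark [254, 198, 53, 128, 2793] x -39..9 zmax 275
dark [250, 256, 17, 25, 303] x -22..-15 zmax 275
dark [293, 256, 20, 25, 314] x -21..-15 zmax 275
```

At the lever's end stop, with 6 N. I back off and check.

play_rows(
  steps=[
    {"claw": 255, "dp": [-0.003, 0, 0], "angular": [0, 0, 0]},
    {"claw": 255, "dp": [-0.007, 0, 0], "angular": [0, 0, 0]},
    {"claw": 255, "dp": [-0.01, 0, 0], "angular": [0, 0, 0]},
    {"claw": 255, "dp": [-0.015, 0, 0], "angular": [0, 0, 0]},
    {"claw": 255, "dp": [-0.02, 0, -0.005], "angular": [0, 0, 0]},
    {"claw": 255, "dp": [-0.02, 0, -0.015], "angular": [0, 0, 0]},
    {"claw": 255, "dp": [-0.02, 0, -0.02], "angular": [0, 0, 0]},
    {"claw": 255, "dp": [-0.01, 0, -0.02], "angular": [0, 0, 0]},
  ],
)

```text
clock: 23.47
tcp_pos: [0.4413, -0.0899, 0.3032]
orientation: [-0.001, 0.903, 0.429, -0.0]
wrist_force: [0.7, -0.7, -0.3]
finger_gap: -0.0
```

play_rows(
  steps=[
    {"claw": 255, "dp": [-0.01, 0, -0.005], "angular": [0, 0, 0]},
    {"claw": 255, "dp": [0, 0, 0], "angular": [0, 0, 0]},
    {"claw": 255, "dp": [0, 0, 0], "angular": [0, 0, 0]},
    {"claw": 255, "dp": [0, 0, 0], "angular": [0, 0, 0]},
    {"claw": 255, "dp": [0, 0, 0], "angular": [0, 0, 0]},
    {"claw": 255, "dp": [0, 0, 0], "angular": [0, 0, 0]},
    {"claw": 255, "dp": [0, 0, 0], "angular": [0, 0, 0]},
    {"claw": 255, "dp": [0, 0, 0], "angular": [0, 0, 0]},
  ],
)

```text
clock: 24.13
tcp_pos: [0.437, -0.096, 0.3072]
orientation: [-0.001, 0.903, 0.43, 0.0]
wrist_force: [1.1, 1.2, -0.5]
finger_gap: -0.0002
```

```bash
python3 - <<'E'
from h import *
rep(); knob()
z=np.load('pics/top0.npz'); s,p,d=shot('top')
b=shot('wrist')[1]; cv2.imwrite('pics/end.png',np.hstack([cv2.resize(p[80:330,120:450],(396,300)),cv2.resize(b,(400,300))])[:,:,::-1])
for n,(u,v) in dict(bowl=(403,272),bottle=(168,279),carrot=(167,195)).items():
    a=slice(v-30,v+30),slice(u-30,u+30); print(n,'mean pic diff',np.abs(z['p'][a].astype(int)-p[a]).mean().round(2))
E
```

```text
t 24.13 tcp_s [-141.8  159.1  307.2] F_s [ 1.6 -0.1 -0.5] gap -0.000 j [-0.4   0.05 -0.11  1.41  0.    1.86]
dark [260, 0, 42, 35, 1218] x -17..-1 zmax 257
bowl mean pic diff 6.82
bottle mean pic diff 2.07
carrot mean pic diff 2.16
```

View pics/end.png

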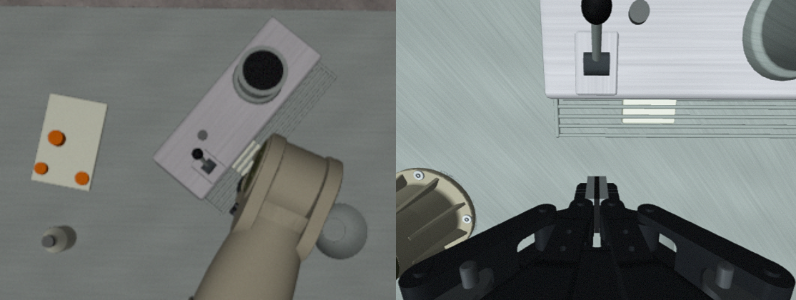

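The lever leans fully to the back: its knob is at (597,8) in the wrist view and (198,154) in the top view, and its near edge at x = -17 mm puts the centre at about -4 mm. The bottle, carrot and bowl look unmoved. I check the handle once more, then hand in.

```bash
python3 - <<'E'
from h import *
b,d,Q=wristpts(); m=(d>0)&(b.min(2)>150)&(abs(Q[...,2]-80)<9)&(Q[...,0]>-128)&(Q[...,0]<-82); print(m.sum(),'handle y',np.percentile(Q[m][:,1],[2,98]))
rep(); print(env.hand_in())
E
```

```text
1663 handle y [ 27.64341462 113.00070645]
t 24.33 tcp_s [-142.   158.9  307.7] F_s [-0.  -0.6 -0.7] gap -0.000 j [-0.4   0.05 -0.11  1.41  0.    1.86]
the job is handed in; nothing more can be done
None
```

I parked the slicer and handed the job in at 24.3 s of the 54 s allowed. `hand_in` reports no verdict, so success rests on my own checks.

- **Carriage:** I reached in under the guard and pushed the handle from y ≈ -50 mm until it broke free. It slid at 3–4 N and met the hidden end stop at handle y ≈ 65 mm. I pressed it to about 8 N at most and eased off. After release it sprang back only about 1 mm, to y ≈ 69 mm. That leaves it pressed in by roughly 4 mm, an estimate from the force readings and spring rate. My last wrist-camera reading gave y ≈ 70 mm.
- **Lever:** I pushed the knob to its back stop, reading 6 N there. After backing off, its centre measured about x = -4 mm, the fully-over position.
- **Robot at hand-in:** it was clear of everything, with the wrist force near zero.
- **Bottle, carrot and bowl:** the top view shows the bottle and carrot unmoved. The bowl looks in place, but the arm partly covers it there, so its picture comparison is less certain.

**Disagreements:**
- I never recorded the expected 15–20 N starch resistance. Force is only read at the end of each move, and the highest reading there was about 5 N.
- The two last handle readings differ by 1–2 mm, which is within camera accuracy.

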